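# Take the wash basket off its swing cradle

## Robot

A 6-joint arm with a two-finger parallel gripper is mounted at the origin on a cart in front of the work surface, level with it; the furniture and walls round the work are solid. World frame = base frame: x ahead of the robot, y to its left, z up, the work surface at z = 0. Lengths are in m, angles in rad, forces in N, time in s.
With the tool pointing down it reaches from about 0.25 to 0.775 m from the base axis. Payload 4 kg.
Tool frame: the origin (TCP) lies midway between the tips of the shut fingers; the grasp point (between the pads) lies 19 mm behind it (robot.hold_point_z is the distance from the TCP to the grasp point, in m); z points along the fingers, y is the line along which they close (so a half turn about z gives the same grasp; the last joint's range is limited). The gripper opens to 94 mm and grips with 3 to 60 N. Pads are 16 mm wide; open, the fingers measure 119 mm over their backs; the gripper's body (75 mm by 177 mm) begins 78 mm behind the grasp point.
Start: joints at [1.109, 0.087, 1.371, -0, 1.684, -0.103], TCP at [0.193, 0.515, 0.206] pointing down, gripper open.
Joint ranges: [-3.1, 3.1], [-0.76, 2.03], [0.27, 2.55], [-1.08, 4.22], [0.17, 2.65], [-2.57, 2.57]. Speed limits (rad/s): [2.79, 2.79, 3.14, 3.14, 3.14, 3.14].

## Interface

Orientations are given as [roll, pitch, yaw] about the fixed x, y, z axes, in that order (R = Rz(yaw) Ry(pitch) Rx(roll)).
In Python, from bench import readout, imaging, robot gives the robot as it stands.
- The arm moves only by the tool carry_out, never from a script. Its argument "motion" is text: rows parted by semicolons, each of 7 numbers parted by spaces: the shift along the tool's x, y, z each as a share of 200 mm, from -1 to 1, then the turn, a rotation vector about the tool's x, y, z each as a share of 120 degrees, from -1 to 1, then the opening, from 0 (shut) to 1 (fully open). A call has 1 to 12 rows; each row shifts and turns the commanded pose from where the row before left it, along the tool's axes as they then stand; what a row does not reach is not made up. A row lasts 1/8 s, in which the tool goes at most 62.5 mm and 10.7 degrees, less where a joint would pass 70% of its speed; a pose out of reach is approached as far as the arm can. A call with a number of a shift or a turn outside -1 to 1 is refused whole. A call with a gripper value outside its range is refused whole. The fingers move at their own pace and stop on an object; the grip force is fixed at half the most. Time passes only in rows, so rows that do not move let the fingers close. It gives the time, the measured TCP pose, the force, the opening and the grip force at its end, in the units of the state.
- readout.get_obs(): the state, without advancing time (a new reading comes with each control period).
- imaging.snapshot(name): name is "scene" or "top"; returns a dict with "pixels" (420x560x3 uint8, red, green, blue), "fx", "fy", "cx", "cy" (pixels), "dist_coeffs" ([k1, k2, p1, p2, k3] as OpenCV has them; the pictures are not rectified), "R" (3x3) and "t" (3): a world point X has camera coordinates R X + t. Camera axes: x right, y down, z forward; pixel columns grow to the right and rows downward; lengths in m; the calibration is good to about 2 mm. A picture is of the moment at which its call begins. There is no depth.
- robot.close_job(): hands the job in; it is judged then, once.
The state is a dict: "time": time; "joint_positions": joint angles; "qvel": joint speeds; "joint_torque": joint torques, N m; "tool_pos": TCP position; "ee_rot": TCP orientation; "wrist_force": force on the tool from outside, world axes, zero at the start; "wrist_torque": the same for the moment, N m; "width": finger opening in m; "finger_force": force on a finger pad.
Only numpy, scipy, OpenCV 4.12 (cv2) and the standard library are available. Lean on these libraries where they do the work, as an engineer would, in place of code of your own. Each camera call takes 0.05 s, during which the arm holds its last target. There are 200 camera calls.

## Task

Lift the basket with the orange grip straight up off its cradle, keeping it upright so that it does not swing and catch, and set it down gently in the middle of the steel drip tray, with the green coupler still in it. Leave the basket with the blue grip hanging as it is.

Things in the scene. Friction and masses are not known exactly. Their poses are not given: they have to be found in the camera images.
- basket_orange: Steel tub with orange grip, 64 (x) by 60 (y) by 60 mm. Origin: centre of underside, z up. A rigid arch carries the grip bar, along y over the middle: 12 mm thick (x), 62 long, 100 to 120 mm above the underside, flat x faces; pinch these from above. Hangs 37 mm up, free to swing about y, by two 8 mm pins 48 mm above its underside that reach y = +-55 mm. 0.14 to 0.26 kg, heavier below the pins.
- basket_blue: Same basket with a blue grip, a blue coupler in it, left or right of the orange one; leave it alone. Each hangs in its own fixed grey cradle, turned as the basket: base 100 (x) by 120 (y) by 10 mm, two aluminium cheeks 36 mm wide, 10 mm thick, at y = +-41 mm, tops 99 mm above the work surface. The pins lie in open-topped slots 12 mm wide, 18 mm deep: free after 20 mm straight up.
- drip_tray: Fixed shallow open tray of steel, 140 (x) by 150 (y) mm, nearer the robot than the cradles; rim 12 mm high (a 5 mm bead on top reaches 14.5 mm), walls 3 mm, floor 3 mm thick. Origin: centre of its underside, on the work surface; z up.
- coupler_green: Green fibre coupler, 22 by 34 by 12 mm, 12 g, lying loose on the floor of the orange basket; it travels with it. Origin: centre of its underside.
Things that resemble listed ones, but are neither listed nor needed, are in the scene too. Leave any purple or turquoise look-alike of the basket_orange alone.

How it is judged:
On the way:
1. the orange basket is held by the gripper, lifted clear of its cradle (underside over 65 mm up) and upright within 14 degrees (height (world z) of basket_orange above 0.065 m and angle between basket_orange's own z axis and vertical below 0.25 rad and contact force between the fingers and basket_orange above 0.5 N), for 0.2 s.
At the end, for the whole second after the job is handed in: The orange basket stands released and at rest, flat on the tray's floor (within 5 mm and 6 degrees), its middle within 40 mm of the tray's middle, with the green coupler inside it; the blue basket still hangs within 20 mm of where it was, upright within 14 degrees (horizontal distance between basket_orange and drip_tray below 0.04 m and z of basket_orange in the frame of drip_tray below 0.008 m and angle between basket_orange's own z axis and vertical below 0.1 rad and linear speed of basket_orange below 0.02 m/s and contact force between the fingers and basket_orange below 0.05 N and angle between basket_blue's own z axis and vertical below 0.25 rad and distance of basket_blue from where it was at the start of the episode below 0.02 m and x of coupler_green in the frame of basket_orange between -0.03 and 0.03 m and y of coupler_green in the frame of basket_orange between -0.028 and 0.028 m and z of coupler_green in the frame of basket_orange between -0.002 and 0.05 m); the robot touches nothing.
It fails at once if the orange basket swings or tips more than 20 degrees (angle between basket_orange's own z axis and vertical above 0.35 rad).
It fails at once if the orange basket is let go over the tray more than 15 mm above its floor (horizontal distance between basket_orange and drip_tray below 0.08 m and z of basket_orange in the frame of drip_tray above 0.018 m and contact force between the fingers and basket_orange below 0.05 N).
It fails at once if the blue basket is pushed more than 20 mm or swings more than 20 degrees (distance of basket_blue from where it was at the start of the episode above 0.02 m or angle between basket_blue's own z axis and vertical above 0.35 rad).
It also fails if it takes over 38 s, if anything falls off the work surface, if the arm or the gripper's body presses on something with over 40 N, if the wrist force passes 120 N, or if a joint passes its speed limit or range.

## Working session

There is one attempt and no reset: what is moved stays moved. The work goes in short steps, Python scripts to look and compute and a tool call to move; the robot and the scene stay as the last step left them, time stands still between calls to the robot, and variables do not carry over. Pictures are saved under pics/ and viewed, at most 10 in all, crops included, and the job is handed in when it is done.

Besides the shell and the picture viewer there is one more tool, called after "Request:" in YAML: its name, and indented under it one key for each argument. carry_out: Moves the arm, as the interface text tells. Its arguments: {"type":"object","properties":{"motion":{"type":"string"}},"required":["motion"]}

```bash
mkdir -p pics; cat > h.py <<'E'
import numpy as np, cv2, pickle
from bench import readout, imaging, robot
def snap(n,f):
    s=imaging.snapshot(n); cv2.imwrite(f"pics/{f}.png",s["pixels"][:,:,::-1]); pickle.dump(s,open(f"pics/{f}.pkl","wb")); return s
def load(f): return pickle.load(open(f"pics/{f}.pkl","rb"))
def K(s): return np.array([[s["fx"],0,s["cx"]],[0,s["fy"],s["cy"]],[0,0,1.]])
def proj(s,X): return cv2.projectPoints(np.array(X,float).reshape(-1,3),cv2.Rodrigues(np.array(s["R"]))[0],np.array(s["t"],float),K(s),np.array(s["dist_coeffs"],float))[0][:,0]
def ray(s,uv,z):
    p=cv2.undistortPoints(np.array(uv,float).reshape(-1,1,2),K(s),np.array(s["dist_coeffs"],float))[:,0]
    R=np.array(s["R"]);c=-R.T@np.array(s["t"]);d=np.c_[p,np.ones(len(p))]@R
    return c+d*((z-c[2])/d[:,2])[:,None]
E
python3 - <<'E'
from h import *
a=snap("scene","s0");b=snap("top","t0")
for s in(a,b): print(-np.array(s["R"]).T@s["t"])
print(readout.get_obs())
E
```

```text
[ 0.13104102 -0.65303484  0.64475193]
[ 0.30049595 -0.06228512  0.99833056]
{'time': 0.1, 'joint_positions': array([ 1.10889834e+00,  8.78554476e-02,  1.37207923e+00, -1.76850755e-05,
        1.68361210e+00, -1.03100331e-01]), 'qvel': array([-0.00064614,  0.00014705, -0.00289694,  0.0006537 , -0.00043596,
        0.00040217]), 'joint_torque': array([ 2.62489317e-03, -3.41253090e+01, -3.03300476e+01,  7.20177172e-02,
        3.04081512e-02, -7.69633539e-05]), 'tool_pos': array([0.19292075, 0.51452736, 0.20444737]), 'ee_rot': array([-3.13964710e+00, -1.83630551e-04,  2.78279284e+00]), 'wrist_force': array([-0.27075827, -0.05892926, -0.34067312]), 'wrist_torque': array([ 0.02687743,  0.03448555, -0.00647809]), 'finger_force': 0.0, 'width': 0.09384321675045348}
```

View pics/s0.png

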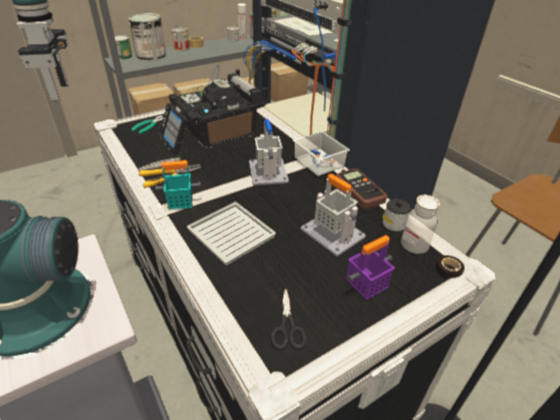

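View pics/t0.png

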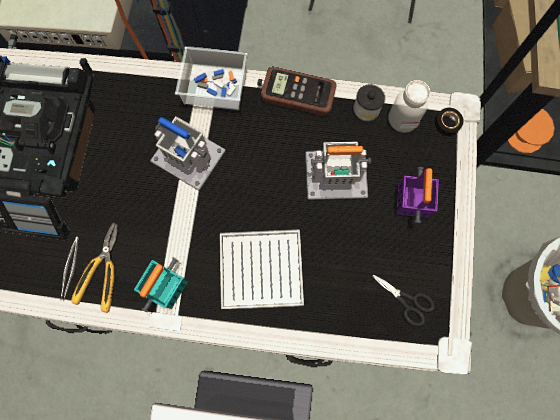

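The candidates with an orange grip in the top view are the steel basket in the grey cradle at (344,150), the purple basket at (418,192) and the turquoise one at (160,280). The blue-grip basket hangs at (180,140). By the description I choose (344,150). The drip tray is at (261,269). Next I check the choice in a crop.

```bash
python3 - <<'E'
from h import *
a=load("s0")["pixels"][165:265,290:390,::-1];b=load("t0")["pixels"][125:225,290:390,::-1]
cv2.imwrite("pics/c0.png",np.hstack([cv2.resize(x,(400,400),interpolation=cv2.INTER_CUBIC) for x in(b,a)]))
t=load("t0")["pixels"]
hsv=cv2.cvtColor(t,cv2.COLOR_RGB2HSV)
m=cv2.inRange(hsv,(5,150,120),(22,255,255)); m[:, :300]=0;m[:,390:]=0;m[:135]=0;m[165:]=0
ys,xs=np.nonzero(m);r=cv2.minAreaRect(np.c_[xs,ys].astype(np.float32));print(r,cv2.boxPoints(r))
s=load("t0")
print(ray(s,cv2.boxPoints(r),.157)); print(ray(s,[r[0]],.157))
# tray, by bead corners
print(ray(s,[(220,233),(300,230),(302,304),(222,308)],.0145))
# cradle base corners
print(ray(s,[(306,153),(365,148),(368,196),(308,199)],.010))
E
```

```text
((344.5, 150.0), (8.0, 35.0), 90.0) [[327. 146.]
 [362. 146.]
 [362. 154.]
 [327. 154.]]
[[ 0.63010162 -0.10122724  0.157     ]
 [ 0.63782271 -0.16124824  0.157     ]
 [ 0.62320553 -0.16242336  0.157     ]
 [ 0.61555945 -0.10266963  0.157     ]]
[[ 0.62663055 -0.13183676  0.157     ]]
[[ 0.48348535  0.07842206  0.0145    ]
 [ 0.50824432 -0.07347316  0.0145    ]
 [ 0.36859751 -0.09335956  0.0145    ]
 [ 0.34277482  0.05372227  0.0145    ]]
[[ 0.66743712 -0.06757664  0.01      ]
 [ 0.69324009 -0.18494873  0.01      ]
 [ 0.593449   -0.19896401  0.01      ]
 [ 0.57274689 -0.08203473  0.01      ]]
```

View pics/c0.png

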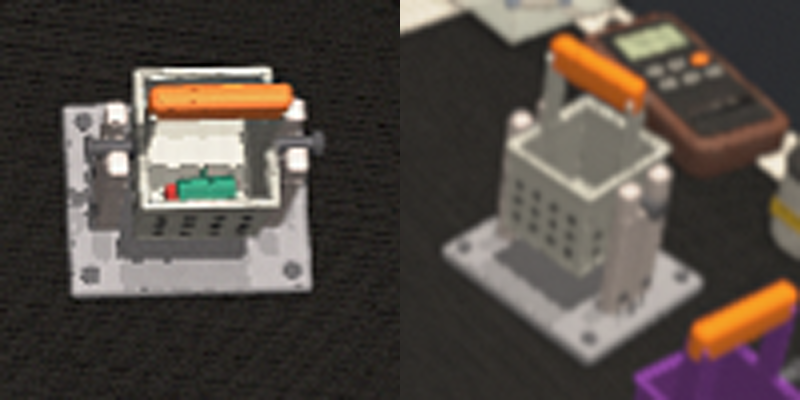

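The crop confirms the choice: a steel tub with orange grip and green coupler, hanging in its cradle and looking upright. Now a precise fit.

```bash
cat > fit.py <<'E'
from h import *
from scipy.optimize import minimize
def mask(s,roi):
    m=cv2.inRange(cv2.cvtColor(s["pixels"],cv2.COLOR_RGB2HSV),(5,150,120),(22,255,255)); o=np.zeros_like(m);x0,x1,y0,y1=roi;o[y0:y1,x0:x1]=m[y0:y1,x0:x1];return o
def grip(p,z=.147):
    x,y,yaw=p; g=np.array([[a,b,c] for a in(-.006,.006) for b in(-.031,.031) for c in(-.01,.01)])
    c,s=np.cos(yaw),np.sin(yaw); return g@np.array([[c,s,0],[-s,c,0],[0,0,1]])+[x,y,z]
def cost(p,vs,z):
    t=0
    for s,m in vs:
        h=cv2.convexHull((proj(s,grip(p,z))*16).astype(np.float32)).astype(np.int32)
        o=np.zeros((420*4,560*4),np.uint8); cv2.fillConvexPoly(o,h,255,shift=2)
        o=cv2.resize(o,(560,420),interpolation=cv2.INTER_AREA); t+=np.abs(o.astype(float)-m).sum()/255
    return t
def fit(vs,p0,z):
    return minimize(cost,p0,args=(vs,z),method="Nelder-Mead",options=dict(initial_simplex=np.array(p0)+np.array([[0,0,0],[.006,0,0],[0,.006,0],[0,0,.1]])))
E
python3 - <<'E'
from fit import *
t=load("t0");s=load("s0")
T=(t,mask(t,(300,390,135,165)));S=(s,mask(s,(322,355,165,205)))
for vs in([T],[S],[T,S]):
    r=fit(vs,[.627,-.132,.15],.147);print(r.x,r.fun,[m.sum()/255 for _,m in vs])
E
```

```text
[ 0.62924749 -0.13345897  0.16734619] 112.29019607843138 [np.float64(281.0)]
[ 0.63098795 -0.13176586  0.12640951] 58.77647058823529 [np.float64(241.0)]
[ 0.63054606 -0.13298036  0.12593673] 172.75686274509803 [np.float64(281.0), np.float64(241.0)]
```

Request:
carry_out:
  motion: "0 0 -0.3 0 0 0 1"

```text
time: 0.22
tool_pos: [0.1911, 0.5107, 0.2563]
ee_rot: [-3.121, -0.002, 2.783]
wrist_force: [1.2, 0.4, -0.1]
width: 0.0937
finger_force: 0.0
```

Request:
carry_out:
  motion: "0 0 0 0 0 0.0845 1;0 0 0 0 0 0.0845 1;0 0 0 0 0 0.0845 1;0 0 0 0 0 0.0845 1;0 0 0 0 0 0.0845 1;0 0 0 0 0 0.0845 1;-0.19 0.09 0 0 0 0 1;-0.19 0.09 0 0 0 0 1;-0.19 0.09 0 0 0 0 1;-0.19 0.09 0 0 0 0 1;-0.19 0.09 0 0 0 0 1;-0.19 0.09 0 0 0 0 1"

```text
time: 1.72
tool_pos: [0.3344, 0.3044, 0.265]
ee_rot: [-3.141, 0.0, 1.721]
wrist_force: [0.8, -0.6, 0.1]
width: 0.0939
finger_force: 0.0
```

Request:
carry_out:
  motion: "-0.19 0.09 0 0 0 0 1;-0.19 0.09 0 0 0 0 1;-0.19 0.09 0 0 0 0 1;-0.19 0.09 0 0 0 0 1;-0.19 0.09 0 0 0 0 1;-0.19 0.09 0 0 0 0 1;-0.19 0.09 0 0 0 0 1;-0.19 0.09 0 0 0 0 1;-0.19 0.09 0 0 0 0 1;-0.19 0.09 0 0 0 0 1;0 0 0 0 0 0 1;0 0 0 0 0 0 1"

```text
time: 3.22
tool_pos: [0.5684, -0.0427, 0.2649]
ee_rot: [-3.14, -0.001, 1.721]
wrist_force: [-0.3, -0.1, -1.3]
width: 0.0938
finger_force: 0.0
```

```bash
cat > d.py <<'E'
import sys
from h import *
from scipy.spatial.transform import Rotation as Ro
# delta to target tcp (x y z yaw) in tool shares
tg=np.array([float(v) for v in sys.argv[1:5]]);o=readout.get_obs()
R=Ro.from_euler("xyz",o["ee_rot"]);Rt=Ro.from_euler("xyz",[np.pi,0,tg[3]])
print(o["tool_pos"],o["ee_rot"],o["joint_positions"].round(2),o["width"],o["finger_force"],o["time"],o["wrist_force"].round(1))
print("shift share",(R.inv().apply(tg[:3]-o["tool_pos"])/.2).round(4),"turn share",((R.inv()*Rt).as_rotvec()/np.radians(120)).round(4))
E
python3 d.py .630 -.133 .25 1.721
```

```text
[ 0.56843299 -0.04268634  0.26492848] [-3.14035949e+00 -1.04275507e-03  1.72098285e+00] [-0.17  0.13  1.21  0.    1.81 -0.32] 0.09379046860478991 0.0 3.225 [-0.3 -0.1 -1.3]
shift share [-0.4926  0.2369  0.0738] turn share [-0.0006 -0.0005 -0.    ]
```

Request:
carry_out:
  motion: "-0.123 0.059 0.018 0 0 0 0.6;-0.123 0.059 0.018 0 0 0 0.6;-0.123 0.059 0.018 0 0 0 0.6;-0.123 0.059 0.018 0 0 0 0.6;0 0 0 0 0 0 0.6;0 0 0 0 0 0 0.6"

```text
time: 3.98
tool_pos: [0.6298, -0.1318, 0.2515]
ee_rot: [3.141, -0.001, 1.722]
wrist_force: [1.0, 0.1, 0.3]
width: 0.0563
finger_force: 0.0
```

```bash
python3 d.py .630 -.133 .128 1.721; python3 - <<'E'
from h import *
a=snap("scene","s1")
cv2.imwrite("pics/c1.png",cv2.resize(a["pixels"][100:260,250:450,::-1],(800,640))[:600])
E
```

```text
[ 0.6297823  -0.1317562   0.25154688] [ 3.14139741e+00 -6.97584852e-04  1.72242665e+00] [-0.29  0.3   1.03  0.    1.81 -0.45] 0.056306064315385096 0.0 3.975 [1.  0.1 0.3]
shift share [-0.0067  0.      0.6177] turn share [ 0.0001 -0.0003  0.0007]
```

View pics/c1.png

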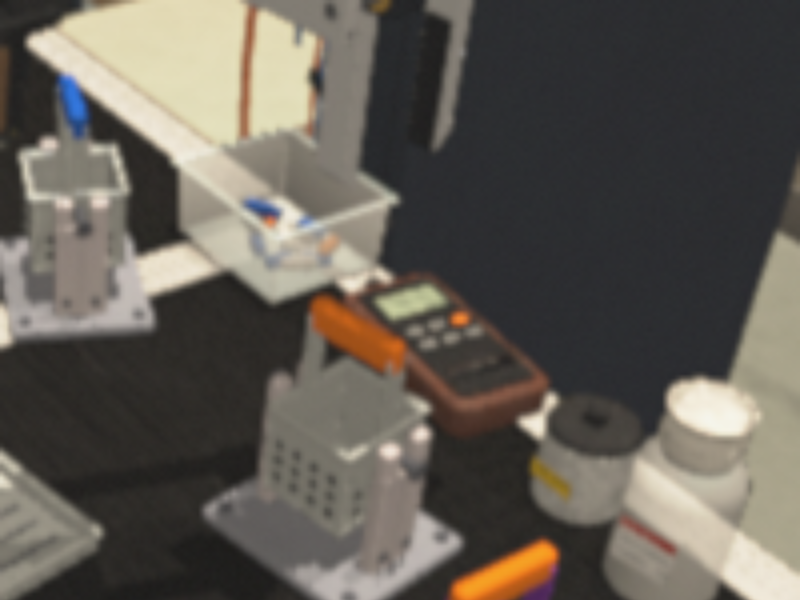

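The open fingers are above the grip, at about (335,120) and (357,120) in the full scene image. The grip is below at about (339,183) and nothing is in the way. I descend now.

Request:
carry_out:
  motion: "-0.0067 0 0.1 0 0 0 0.6;0 0 0.1 0 0 0 0.6;0 0 0.1 0 0 0 0.6;0 0 0.1 0 0 0 0.6;0 0 0.1 0 0 0 0.6;0 0 0.06 0 0 0 0.6;0 0 0.055 0 0 0 0.6;0 0 0 0 0 0 0.6;0 0 0 0 0 0 0.6"

```text
time: 5.15
tool_pos: [0.6309, -0.1347, 0.129]
ee_rot: [3.14, 0.0, 1.721]
wrist_force: [-0.2, -0.8, 0.6]
width: 0.0563
finger_force: 0.0
```

```bash
python3 d.py .630 -.133 .128 1.721; python3 - <<'E'
from h import *
a=snap("scene","s2");b=snap("top","t2")
cv2.imwrite("pics/c2.png",np.hstack([cv2.resize(x,(400,400),interpolation=cv2.INTER_CUBIC) for x in(a["pixels"][145:245,290:390,::-1],b["pixels"][115:215,290:390,::-1])]))
E
```

```text
[ 0.6308545  -0.13468286  0.12896314] [3.14023814e+00 4.85582473e-04 1.72102048e+00] [-0.3   0.32  1.25  0.    1.57 -0.45] 0.056327755947072636 0.0 5.15 [-0.2 -0.8  0.6]
shift share [ 0.009  -0.003   0.0048] turn share [0.0006 0.0002 0.    ]
```

View pics/c2.png

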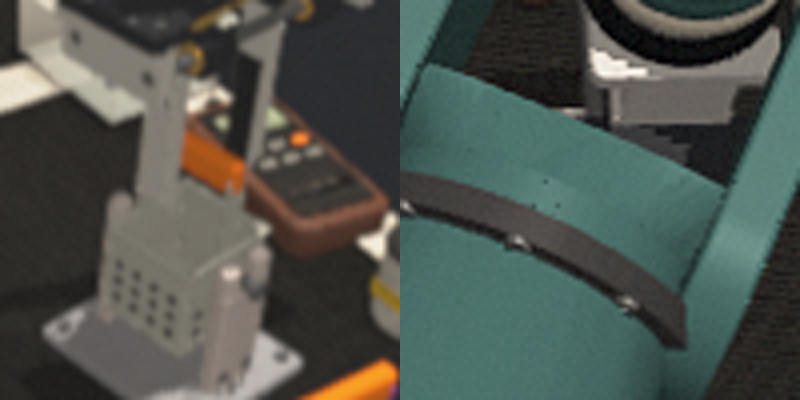

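The scene crop shows one finger on each side of the orange grip (about (343,183) in the full scene image), and the basket is still upright. I close in steps.

Request:
carry_out:
  motion: "0 0 0 0 0 0 0.4;0 0 0 0 0 0 0.3;0 0 0 0 0 0 0.25;0 0 0 0 0 0 0.2;0 0 0 0 0 0 0.17;0 0 0 0 0 0 0.14;0 0 0 0 0 0 0.1;0 0 0 0 0 0 0;0 0 0 0 0 0 0;0 0 0 0 0 0 0;0 0 0 0 0 0 0"

```text
time: 6.62
tool_pos: [0.6304, -0.1346, 0.128]
ee_rot: [3.142, -0.0, 1.721]
wrist_force: [0.1, -1.5, -0.1]
width: 0.0118
finger_force: 30.0
```

Request:
carry_out:
  motion: "0 0 -0.02 0 0 0 0;0 0 -0.03 0 0 0 0;0 0 -0.03 0 0 0 0;0 0 -0.03 0 0 0 0;0 0 -0.03 0 0 0 0;0 0 -0.03 0 0 0 0;0 0 -0.03 0 0 0 0;0 0 0 0 0 0 0"

```text
time: 7.62
tool_pos: [0.6308, -0.1347, 0.169]
ee_rot: [3.14, 0.001, 1.721]
wrist_force: [-0.3, -1.2, -1.8]
width: 0.0117
finger_force: 30.0
```

```bash
python3 d.py .630 -.133 .218 1.721; python3 - <<'E'
from h import *
a=snap("scene","s3")
cv2.imwrite("pics/c3.png",cv2.resize(a["pixels"][125:265,270:410,::-1],(560,560),interpolation=cv2.INTER_CUBIC))
E
```

```text
[ 0.63082894 -0.13474624  0.16896703] [3.14016549e+00 5.65107352e-04 1.72095883e+00] [-0.3   0.31  1.18  0.    1.65 -0.45] 0.011726995800462192 29.99947339296341 7.625 [-0.3 -1.2 -1.8]
shift share [ 0.0091 -0.0024 -0.2452] turn share [ 0.0007  0.0003 -0.    ]
```

View pics/c3.png

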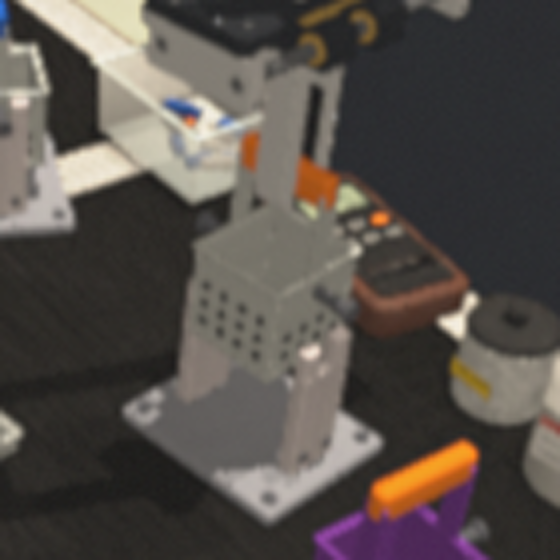

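The basket is upright, with its pins clear of the slots (pin at about (353,200) in the scene image, above the cheek top at about (347,212)). I continue up, then across.

Request:
carry_out:
  motion: "0 0 -0.03 0 0 0 0;0 0 -0.04 0 0 0 0;0 0 -0.04 0 0 0 0;0 0 -0.04 0 0 0 0;0 0 -0.04 0 0 0 0;0 0 -0.04 0 0 0 0;0 0 -0.03 0 0 0 0;0 0 0 0 0 0 0"

```text
time: 8.68
tool_pos: [0.6307, -0.1347, 0.2209]
ee_rot: [3.14, 0.001, 1.721]
wrist_force: [0.5, 0.7, -0.7]
width: 0.0116
finger_force: 30.0
```

Request:
carry_out:
  motion: "0.015 -0.018 0 0 0 0 0;0.03 -0.036 0 0 0 0 0;0.05 -0.06 0 0 0 0 0;0.06 -0.07 0 0 0 0 0;0.06 -0.07 0 0 0 0 0;0.06 -0.07 0 0 0 0 0;0.06 -0.07 0 0 0 0 0;0.06 -0.07 0 0 0 0 0;0.06 -0.07 0 0 0 0 0;0.06 -0.07 0 0 0 0 0;0.06 -0.07 0 0 0 0 0;0.05 -0.06 0 0 0 0 0"

```text
time: 10.18
tool_pos: [0.4655, -0.0324, 0.2201]
ee_rot: [3.141, -0.0, 1.721]
wrist_force: [0.2, -0.5, -1.4]
width: 0.0113
finger_force: 30.0
```

Request:
carry_out:
  motion: "0.05 -0.06 0 0 0 0 0;0.04 -0.05 0 0 0 0 0;0.03 -0.036 0 0 0 0 0;0.015 -0.018 0 0 0 0 0;0 0 0 0 0 0 0;0 0 0 0 0 0 0"

```text
time: 10.92
tool_pos: [0.4304, -0.0114, 0.22]
ee_rot: [3.142, 0.0, 1.721]
wrist_force: [0.4, -0.6, -2.3]
width: 0.012
finger_force: 30.0
```

```bash
python3 d.py .4258 -.0087 .094 1.721
```

```text
[ 0.43037416 -0.0113909   0.21996861] [3.14158464e+00 3.20433092e-05 1.72072154e+00] [-0.16 -0.18  1.6  -0.    1.72 -0.31] 0.012032836504950744 29.99958336353302 10.925 [ 0.4 -0.6 -2.3]
shift share [ 0.0167 -0.0206  0.6298] turn share [ 0.      0.     -0.0001]
```

Down 0.6298 of share in total. I stop about 8 mm above the floor and then creep.

Request:
carry_out:
  motion: "0.008 -0.01 0.05 0 0 0 0;0.008 -0.01 0.09 0 0 0 0;0 0 0.09 0 0 0 0;0 0 0.09 0 0 0 0;0 0 0.09 0 0 0 0;0 0 0.08 0 0 0 0;0 0 0.06 0 0 0 0;0 0 0.04 0 0 0 0;0 0 0 0 0 0 0;0 0 0 0 0 0 0"

```text
time: 12.18
tool_pos: [0.4262, -0.0087, 0.1027]
ee_rot: [3.14, 0.0, 1.721]
wrist_force: [-0.1, 1.0, -1.5]
width: 0.0111
finger_force: 30.0
```

Request:
carry_out:
  motion: "0 0 0.01 0 0 0 0;0 0 0.01 0 0 0 0;0 0 0.01 0 0 0 0;0 0 0.005 0 0 0 0;0 0 0 0 0 0 0;0 0 0 0 0 0 0"

```text
time: 12.92
tool_pos: [0.4257, -0.0087, 0.0951]
ee_rot: [3.141, -0.0, 1.721]
wrist_force: [-0.1, 0.2, -1.3]
width: 0.0117
finger_force: 30.0
```

```bash
python3 d.py .4258 -.0087 .094 1.721; python3 - <<'E'
from h import *
a=snap("scene","s4")
cv2.imwrite("pics/c4.png",cv2.resize(a["pixels"][130:280,170:320,::-1],(600,600),interpolation=cv2.INTER_CUBIC))
E
```

```text
[ 0.42574222 -0.0086659   0.09510625] [ 3.14144662e+00 -6.25166043e-05  1.72090378e+00] [-0.15 -0.15  1.82  0.    1.47 -0.3 ] 0.011692543089279141 29.9995619058609 12.925 [-0.1  0.2 -1.3]
shift share [-0.0002  0.0003  0.0055] turn share [ 0.0001 -0.     -0.    ]
```

View pics/c4.png

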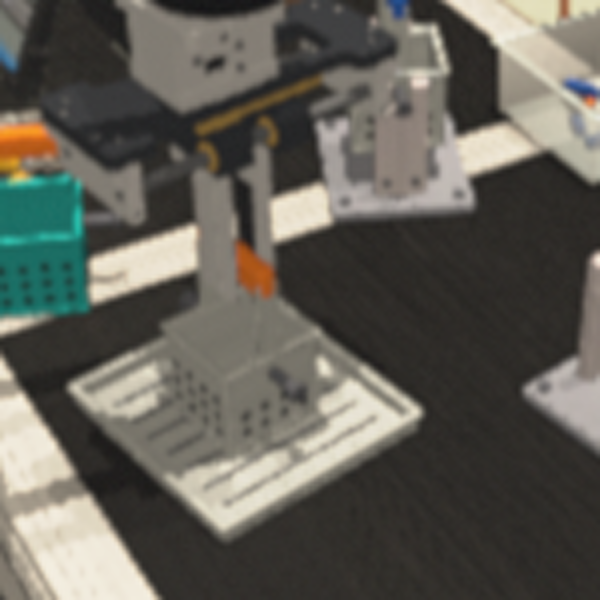

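The basket is upright over the middle of the tray, at about (231,222), a millimetre or two above the floor. I creep until it touches.

Request:
carry_out:
  motion: "0 0 0.005 0 0 0 0;0 0 0.005 0 0 0 0;0 0 0 0 0 0 0;0 0 0 0 0 0 0"

```text
time: 13.48
tool_pos: [0.4262, -0.0087, 0.094]
ee_rot: [3.14, 0.0, 1.721]
wrist_force: [-1.0, 0.6, 5.4]
width: 0.0119
finger_force: 30.0
```

Request:
carry_out:
  motion: "0 0 0.005 0 0 0 0;0 0 0.005 0 0 0 0;0 0 0 0 0 0 0;0 0 0 0 0 0 0"

```text
time: 13.98
tool_pos: [0.4263, -0.0087, 0.094]
ee_rot: [3.14, 0.001, 1.721]
wrist_force: [-4.1, 0.9, 14.1]
width: 0.0117
finger_force: 30.0
```

The basket is on the floor. I relieve the press, open the fingers, then retreat straight up.

Request:
carry_out:
  motion: "0 0 -0.008 0 0 0 0;0 0 0 0 0 0 0.15;0 0 0 0 0 0 0.2;0 0 0 0 0 0 0.3;0 0 0 0 0 0 0.45;0 0 0 0 0 0 0.6;0 0 0 0 0 0 0.6;0 0 0 0 0 0 0.6"

```text
time: 14.98
tool_pos: [0.4257, -0.0087, 0.0927]
ee_rot: [3.142, -0.0, 1.721]
wrist_force: [0.6, 0.0, -0.3]
width: 0.0561
finger_force: 0.0
```

Request:
carry_out:
  motion: "0 0 -0.05 0 0 0 0.6;0 0 -0.1 0 0 0 0.6;0 0 -0.15 0 0 0 0.6;0 0 -0.15 0 0 0 0.6;0 0 -0.15 0 0 0 0.6;0 0 -0.15 0 0 0 0.6;0 0 0 0 0 0 0.6;0 0 0 0 0 0 0.6"

```text
time: 15.98
tool_pos: [0.4253, -0.0086, 0.2418]
ee_rot: [-3.14, -0.0, 1.721]
wrist_force: [0.3, 0.6, 0.4]
width: 0.0565
finger_force: 0.0
```

```bash
python3 - <<'E'
from h import *
o=readout.get_obs();print(o["time"],o["width"],o["finger_force"],o["wrist_force"],o["tool_pos"])
a=snap("scene","s5");b=snap("top","t5")
cv2.imwrite("pics/c5.png",np.hstack([cv2.resize(x,(400,400),interpolation=cv2.INTER_CUBIC) for x in(a["pixels"][120:270,170:320,::-1],b["pixels"][110:310,140:340,::-1])]))
E
```

```text
15.975 0.05650192352342392 0.0 [0.32547815 0.58769369 0.35211043] [ 0.42531775 -0.00860176  0.24176814]
```

View pics/c5.png

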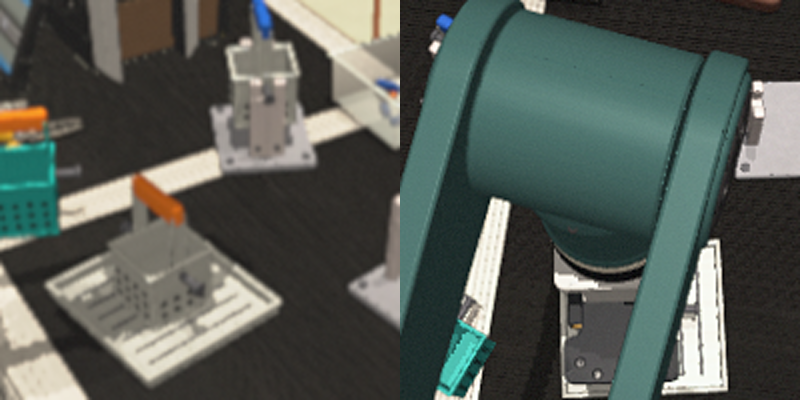

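The basket stands upright and flat in the middle of the tray, at about (230,222) in the scene image. The fingers are well above it, and the blue basket still hangs at about (269,148). Handing in.

```bash
python3 -c "
from bench import robot
print(robot.close_job())"
```

```text
the job is handed in; nothing more can be done
None
```

I lifted the orange basket straight up off its cradle, set it down upright in the middle of the drip tray and released it, leaving the blue basket hanging; the job is handed in at about 16 s, with no verdict returned, and I did not see the green coupler again after the lift because the arm hid it.

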